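Lock down the panel of a field instrument case with a quarter-turn T-head fastener

ROBOT

A 6-joint arm with a two-finger parallel gripper is mounted at the origin on the work surface. World frame = base frame: x ahead of the robot, y to its left, z up, the work surface at z = 0. Lengths are in m, angles in degrees, forces in N, time in s.
With the tool pointing down it reaches from about 0.25 to 0.725 m from the base axis. Payload 9.7 kg.
Tool frame: the origin (TCP) lies at the centre of the arm's flange, where the gripper is bolted on; the fingertips stand 173 mm ahead of it and the grasp point (between the pads) lies bot.grip_depth ahead of it (bot.grip_depth is the distance from the TCP to the grasp point, in m); z points along the fingers, y is the direction in which the jaws open and shut (so a half turn about z gives the same grasp; the last joint's range is limited). The gripper opens to 85 mm and grips with 20 to 120 N. Pads are 22 mm wide; open, the fingers measure 114 mm over their backs; the gripper's body (76 mm by 85 mm) begins 54 mm behind the grasp point. The pads swing forward as they close: fully open they stand 13 mm farther back than shut.
Start: joints at [74.026, 4.979, 10.078, 95.1, 0, 90], TCP at [0.151, 0.529, 0.405] pointing down, gripper open.
Joint ranges: [-179.16, 179.16], [-48.56, 103.87], [-65.8, 70.77], [-126.05, 130.52], [-82.76, 87.17], [-180, 180]. Speed limits (degrees/s): [127.2, 127.2, 147.25, 180, 180, 180].

INTERFACE

Orientations are given as [roll, pitch, yaw] about the fixed x, y, z axes, in that order (R = Rz(yaw) Ry(pitch) Rx(roll)).
In Python, from workcell import status, viewer, bot gives the robot as it stands. The module is installed in compiled form; this text tells all that it offers.
- The arm moves only by the tool move_arm, never from a script. Its argument "commands" is a list of rows, each an object with "claw": the gripper's target within -1 to 1 (fully open at 1, half-way at 0, shut at -1); "travel": the shift along the tool's x, y, z in cm, a list of three; "turn": the turn about the tool's z in degrees. A call has 1 to 5 rows; each row shifts and turns the commanded pose from where the row before left it, along the tool's axes as they then stand; what a row does not reach is not made up. A row lasts 1/12 s, in which the tool goes at most 41.7 mm and 7.16 degrees, less where a joint would pass 70% of its speed; a pose out of reach is approached as far as the arm can. A call is refused whole if a number of a shift passes 4.17 or a number of a turn 7.16, either way. A call with a gripper value outside its range is refused whole. The fingers move at their own pace and stop on an object; "squeeze" is the grip in N (left out, the last holds). Time passes only in rows, so rows that do not move let the fingers close. It gives the time, the measured TCP pose, the force and the opening at its end, in the units of the state.
- status.get_obs(): the state, without advancing time (a new reading comes with each control period).
- viewer.camera(name): name is "scene" or "top"; returns the picture (420x560x3 uint8, blue, green, red); there is no depth.
- viewer.camera_params(name): a dict with "camera_matrix" (3x3 intrinsics, pixels), "xyz" and "rotation" of the camera in the world. Camera axes: x right, y up, looking along -z (the intrinsics and any distortion apply to the point x, -y, -z); pixel columns grow to the right and rows downward; lengths in m; the calibration is good to about 2 mm. A picture is of the moment at which its call begins. camera_params takes no time and is no camera call.
- bot.job_done(): hands the job in, once; it reports no verdict.
The state is a dict: "time": time; "q": joint angles; "qd": joint speeds; "joint_efforts": joint torques, N m; "ee_pos": TCP position; "tcp_rot": TCP orientation; "wrist_force": force on the tool from outside, world axes, zero at the start; "torque": the same for the moment, N m; "opening": finger opening in m.
Only numpy, scipy, OpenCV 4.12 (cv2) and the standard library are available. Lean on these libraries where they do the work, as an engineer would, in place of code of your own. Each camera call takes 0.05 s, during which the arm holds its last target.

TASK

Fasten down the metal panel of the yellow field case: of the three loose quarter-turn fasteners standing on the bench, take the one whose T-shaped head fits the panel's empty slot, pass the head lengthwise down through the slot until the collar sits on the panel, then turn it a quarter turn (either way) so that the head lies crosswise under the slot, and let go. The fastener already fitted shows how it should look; leave the two other loose fasteners standing where they are.

Things in the scene. Friction and masses are not known exactly. Their poses are not given: they have to be found in the camera images.
- bolt_grip (a point): Fastener to use, 88 mm tall, upright on its head. From below: steel T-head bar 64 long (own x) x 14 wide x 12 high; shank 14 thick, 20 long; black collar 44 across, 6 thick; flat black grip 44 (x, parallel to the head) x 12 thick (y) x 50 high, to be pinched across the 12. Point: grip's centre, 63 mm above the bottom, 31 above the collar's underside. About 0.14 kg.
- slot (a point): Centre of the empty slot, on the top face (90 mm above bench) of the 6 mm aluminium panel of the fixed yellow case, 280 x 240. Slot 26 wide (x) x 76 long (y), z up; hollow 76 mm deep below; rim 4 mm above panel. Seated on its collar, a fastener's grip centre is 31 mm above this point; locked, head and grip lie along x. A fitted one, 56 mm high, is 145 mm off along +x; other fittings under 9 mm.
- long_bolt: Bystander: like the fastener to use, but its T-head is 100 mm long, too long for the slot. Stands upright on the bench, 88 mm tall; origin at the centre of the underside of its head, head and grip along x.
- round_bolt: Bystander: like the fastener to use, but with a round disc head 58 mm across, too wide for the slot. Stands upright on the bench, 88 mm tall; origin at the centre of the underside of its head, grip along x.
Things that resemble listed ones, but are neither listed nor needed, are in the scene too. Leave any brown or red look-alike of the part that bears bolt_grip alone.

How it is judged (in metres and radians):
On the way:
1. the T-head has passed lengthwise down through the empty slot (horizontal distance between bolt_grip and slot below 0.015 m and z of bolt_grip in the frame of slot below 0.044 m and angle between the x axis of bolt_grip and the y axis of slot, either way round below 0.35 rad), for 0.1 s.
At the end, for the whole second after the job is handed in: The fitting fastener is upright (10 degrees) in the empty slot, axis within 15 mm of its centre, collar down on the panel (grip centre 22 to 38 mm above it), head turned crosswise within 17 degrees, released. The two other loose fasteners stand within 30 mm of where they were (horizontal distance between bolt_grip and slot below 0.015 m and z of bolt_grip in the frame of slot between 0.022 and 0.038 m and angle between the x axis of bolt_grip and the x axis of slot, either way round below 0.3 rad and angle between bolt_grip's own z axis and vertical below 0.17 rad); the robot touches nothing.
It fails at once if one of the other two loose fasteners is moved by more than 30 mm or knocked over (distance of any of long_bolt, round_bolt from where it was at the start of the episode above 0.03 m or angle between any of long_bolt, round_bolt's own z axis and vertical above 0.5 rad).
It also fails if it takes over 45 s, if anything falls off the work surface, if the arm or the gripper's body presses on something with over 40 N, if the wrist force passes 120 N, or if a joint passes its speed limit or range.

## Working session

There is one attempt and no reset: what is moved stays moved. The work goes in short steps, Python scripts to look and compute and a tool call to move; the robot and the scene stay as the last step left them, time stands still between calls to the robot, and variables do not carry over. Pictures are saved under pics/ and viewed, and the job is handed in when it is done.

Besides the shell and the picture viewer there is one more tool, called after "Call:" as name(argument=value, ...) on one line, values as JSON. move_arm: Moves the arm, as the interface text tells. Its arguments: {"type":"object","properties":{"commands":{"type":"array"},"squeeze":{"type":"number"}},"required":["commands"]}

```bash
mkdir -p pics; cat > h.py <<'E'
import numpy as np, cv2
from workcell import status, viewer, bot
def ray(name,u,v):
    p=viewer.camera_params(name);K=np.array(p["camera_matrix"]);R=np.array(p["rotation"]);c=np.array(p["xyz"])
    x=np.linalg.inv(K)@[u,v,1]; d=R@np.array([x[0],-x[1],-x[2]]); return c,d/np.linalg.norm(d)
def onz(name,u,v,z):
    c,d=ray(name,u,v); return c+d*(z-c[2])/d[2]
def proj(name,P):
    p=viewer.camera_params(name);K=np.array(p["camera_matrix"]);R=np.array(p["rotation"]);c=np.array(p["xyz"])
    q=R.T@(np.array(P)-c); q=K@[q[0],-q[1],-q[2]]; return q[:2]/q[2]
E
python3 - <<'E'
from h import *
for n in("scene","top"):
    im=viewer.camera(n); cv2.imwrite(f"pics/{n}0.png",im); print(n,viewer.camera_params(n))
print(status.get_obs(), bot.grip_depth)
E
```

```text
scene {'camera_matrix': array([[476.47084884,   0.        , 277.31818224],
       [  0.        , 476.47084884, 209.48073018],
       [  0.        ,   0.        ,   1.        ]]), 'xyz': array([1.1614505 , 0.19223212, 0.78466311]), 'rotation': array([ 47.1861234 ,   0.89438278, 105.68783984])}
top {'camera_matrix': array([[471.48304382,   0.        , 277.21713223],
       [  0.        , 471.48304382, 217.35973186],
       [  0.        ,   0.        ,   1.        ]]), 'xyz': array([ 0.34201942, -0.00415896,  0.99454811]), 'rotation': array([  7.6017446 ,  -1.88104591, -90.03470981])}
{'time': 0.1, 'q': array([ 7.40254819e+01,  5.00553449e+00,  1.00390209e+01,  9.51012981e+01,
       -1.03832612e-03,  8.99999116e+01]), 'qd': array([ 0.03150475, -0.00014602,  0.11676336, -0.00062018, -0.06265084,
       -0.11857071]), 'joint_efforts': array([-1.55552418e-03, -5.21559656e+01,  4.65655196e+01,  1.60678028e-02,
       -6.73219824e-05,  7.80915002e-06]), 'ee_pos': array([0.15136284, 0.52874502, 0.40407727]), 'tcp_rot': array([-1.79932188e+02,  1.03822081e-03,  1.64025571e+02]), 'wrist_force': array([ 0.10887147, -0.49035698, -0.64763718]), 'torque': array([-0.00746757,  0.01292104,  0.04536783]), 'opening': 0.08538349169627367} 0.1547
```

```bash
sed -i 's/^import numpy as np, cv2/import numpy as np, cv2\nfrom scipy.spatial.transform import Rotation as Ro/; s/R=np.array(p\["rotation"\])/R=Ro.from_euler("xyz",p["rotation"],degrees=True).as_matrix()/' h.py; python3 -c "
from h import *
print(onz('top',280,210,0),onz('scene',280,210,0))"
```

```text
[ 0.49067126 -0.04285438  0.        ] [ 0.34939572 -0.04182098  0.        ]
```

View pics/scene0.png

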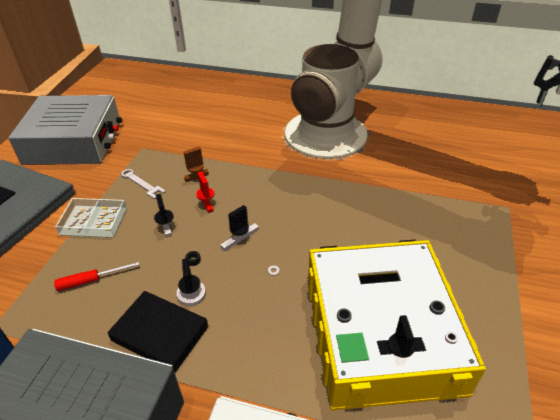

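View pics/top0.png

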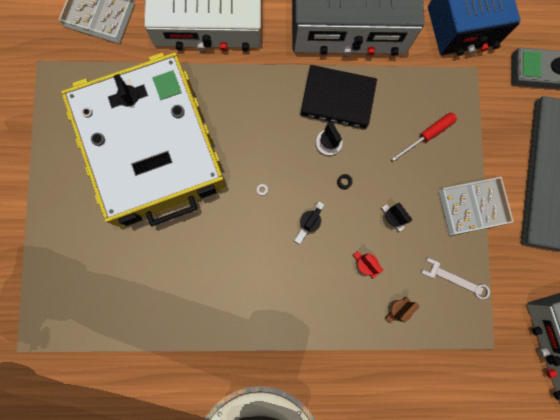

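```bash
python3 - <<'E'
from h import *
t=cv2.imread("pics/top0.png"); s=cv2.imread("pics/scene0.png")
a=cv2.resize(t[180:260,280:430],None,fx=5,fy=5,interpolation=cv2.INTER_CUBIC)
cv2.imwrite("pics/c1.png",a)
b=cv2.resize(s[170:270,130:290],None,fx=5,fy=5,interpolation=cv2.INTER_CUBIC);cv2.imwrite("pics/c2.png",b)
b=cv2.resize(t[50:230,60:230],None,fx=3.3,fy=3.3,interpolation=cv2.INTER_CUBIC);cv2.imwrite("pics/c3.png",b)
E
```

```text
(no output)
```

View pics/c1.png

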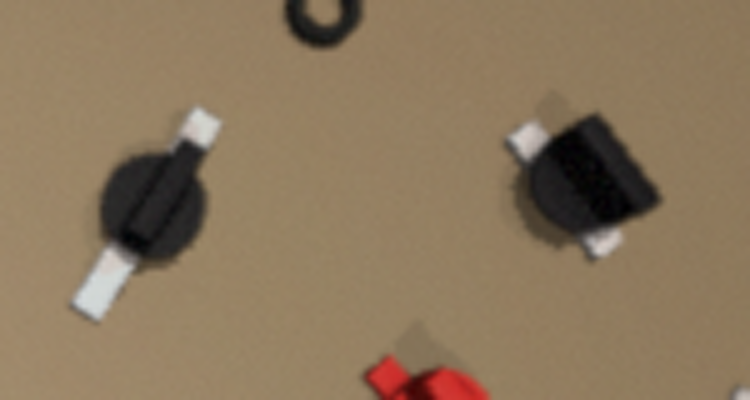

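View pics/c2.png

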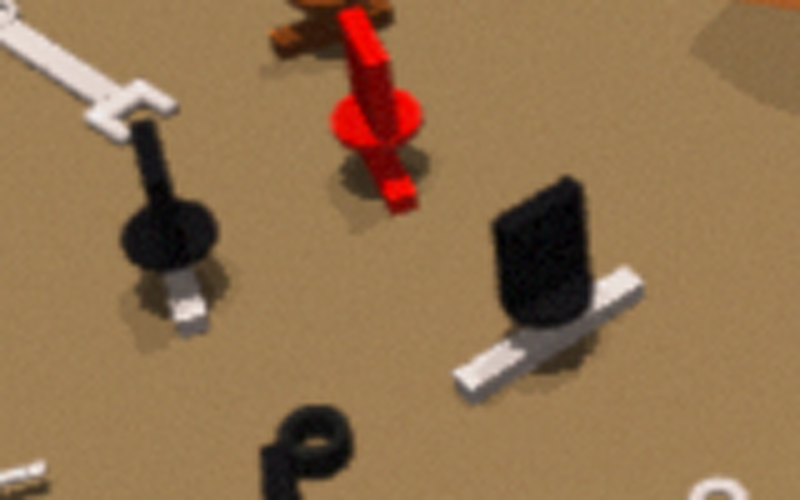

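View pics/c3.png

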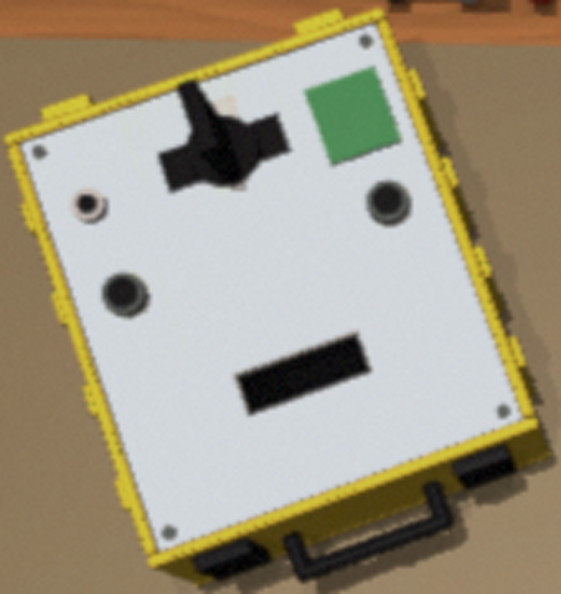

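```bash
cat > meas.py <<'E'
from h import *
def run(t,s):
    g=cv2.cvtColor(t,cv2.COLOR_BGR2GRAY)
    m=(g<70).astype(np.uint8)
    n,l,st,ce=cv2.connectedComponentsWithStats(m)
    for i in range(1,n):
        if 60<st[i,4]<1500: print("top dark",i,st[i],ce[i].round(1))
    return g
E
python3 - <<'E'
from meas import *
t=cv2.imread("pics/top0.png"); s=cv2.imread("pics/scene0.png")
def slot(name,im,box):
    x0,y0,x1,y1=box
    g=cv2.resize(cv2.cvtColor(im[y0:y1,x0:x1],cv2.COLOR_BGR2GRAY),None,fx=4,fy=4,interpolation=cv2.INTER_LINEAR)
    m=(g<115).astype(np.uint8)
    cs,_=cv2.findContours(m,cv2.RETR_EXTERNAL,cv2.CHAIN_APPROX_NONE)
    c=max(cs,key=cv2.contourArea).reshape(-1,2)
    px=(c+.5)/4-.5+[x0,y0]
    W=np.array([onz(name,*p,0.09)[:2] for p in px])
    r=cv2.minAreaRect((W*1000).astype(np.float32)); bp=cv2.boxPoints(r)
    print(name,"slot",r, "edges",bp.round(1).tolist())
slot("top",t,(125,145,180,182)); slot("scene",s,(350,265,408,292))
# bar ends silver
for name,im,box in(("top",t,(375,195,412,238)),("top",t,(290,195,330,250)),("scene",s,(150,220,175,240))):
    x0,y0,x1,y1=box
    c=cv2.resize(im[y0:y1,x0:x1],None,fx=4,fy=4,interpolation=cv2.INTER_LINEAR)
    h=cv2.cvtColor(c,cv2.COLOR_BGR2HSV)
    m=((h[...,1]<50)&(h[...,2]>120)).astype(np.uint8)
    P=np.argwhere(m)[:,::-1]; px=(P+.5)/4-.5+[x0,y0]
    W=np.array([onz(name,*p,0.012)[:2] for p in px])*1000
    r=cv2.minAreaRect(W.astype(np.float32)); print(name,"bar",r,len(P)); print(cv2.boxPoints(r).round(1).tolist())
E
```

```text
top slot ((569.2854614257812, 211.30999755859375), (25.530193328857422, 75.37024688720703), 20.61020278930664) edges [[544.0999755859375, 242.10000610351562], [570.5999755859375, 171.5], [594.5, 180.5], [568.0, 251.10000610351562]]
scene slot ((572.3495483398438, 211.07412719726562), (22.446578979492188, 74.40916442871094), 20.90623664855957) edges [[548.5999755859375, 241.8000030517578], [575.0999755859375, 172.3000030517578], [596.0999755859375, 180.3000030517578], [569.5999755859375, 249.8000030517578]]
top bar ((474.4423522949219, -281.6414794921875), (65.2912368774414, 15.072940826416016), 35.631690979003906) 1021
[[443.5, -294.5], [452.29998779296875, -306.79998779296875], [505.3999938964844, -268.70001220703125], [496.6000061035156, -256.5]]Traceback (most recent call last):
  File "<stdin>", line 21, in <module>
  File "h.py", line 8, in onz
    c,d=ray(name,u,v); return c+d*(z-c[2])/d[2]
        ~~~^^^^^^^^^^
  File "h.py", line 5, in ray
    p=viewer.camera_params(name);K=np.array(p["camera_matrix"]);R=Ro.from_euler("xyz",p["rotation"],degrees=True).as_matrix();c=np.array(p["xyz"])
ValueError: time passes only in moves, steps and waits
```

```bash
sed -i 's/^def ray/import functools\n@functools.lru_cache\ndef _cp(n): return viewer.camera_params(n)\ndef ray/; s/p=viewer.camera_params(name)/p=_cp(name)/' h.py; python3 - <<'E'
from h import *
t=cv2.imread("pics/top0.png"); s=cv2.imread("pics/scene0.png")
for name,im,lo,x0,y0,x1,y1 in(("top",t,None,370,190,420,240),("scene",s,None,140,180,190,245)):
    c=np.array([.4744,-.2816]);a=np.radians(35.6);ux=np.array([np.cos(a),np.sin(a)]);uy=np.array([-ux[1],ux[0]])
    im=cv2.resize(im[y0:y1,x0:x1],None,fx=8,fy=8,interpolation=cv2.INTER_CUBIC)
    P=[(*(c+i*.022*ux+j*.006*uy),z) for i in(-1,1) for j in(-1,1) for z in(.038,.088)]+[(*(c+i*.032*ux+j*.007*uy),.012) for i in(-1,1) for j in(-1,1)]
    for q in P:
        u=(proj(name,q)-[x0,y0]+.5)*8; cv2.circle(im,tuple(int(v) for v in u),3,(0,255,0),-1)
    cv2.imwrite(f"pics/ov_{name}.png",im)
for name,im,box in(("top",t,(290,195,330,250)),):
    x0,y0,x1,y1=box
    c=cv2.resize(im[y0:y1,x0:x1],None,fx=4,fy=4,interpolation=cv2.INTER_LINEAR)
    h=cv2.cvtColor(c,cv2.COLOR_BGR2HSV)
    m=((h[...,1]<50)&(h[...,2]>120)).astype(np.uint8)
    P=np.argwhere(m)[:,::-1]; px=(P+.5)/4-.5+[x0,y0]
    W=np.array([onz(name,*p,0.012)[:2] for p in px])*1000
    print("long bar",cv2.minAreaRect(W.astype(np.float32)))
E
python3 -c "
import cv2,numpy as np
a=cv2.imread('pics/ov_top.png');b=cv2.imread('pics/ov_scene.png')
c=np.zeros((520,800,3),np.uint8);c[:400,:400]=a;c[:520,400:]=b;cv2.imwrite('pics/ov.png',c)"
```

```text
long bar ((463.1346740722656, -103.39375305175781), (16.31793785095215, 101.75907897949219), 57.5115852355957)
```

View pics/ov.png

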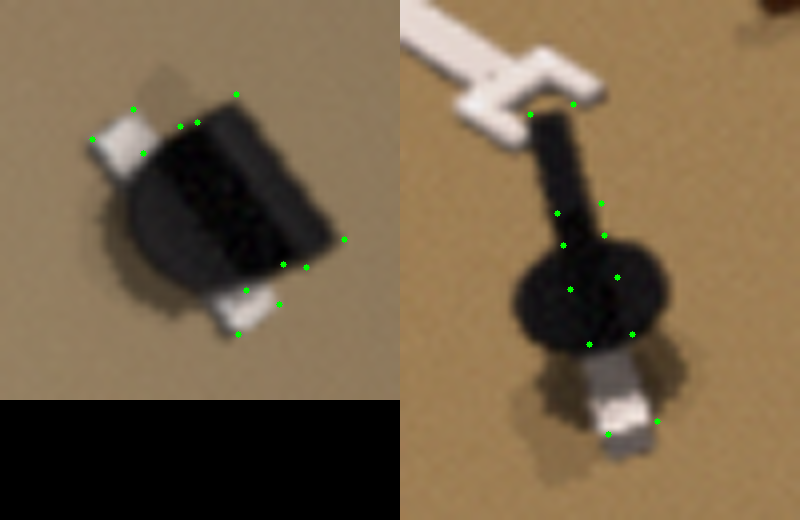

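The top view shows five fasteners of this shape:
- **Black at (397,216):** silver bar measures 65 mm, which matches the 64 mm T-head, and both views agree on it.
- **Black at (310,221):** bar measures 102 mm, so this is long_bolt.
- **Black at (329,141):** disc head, so this is round_bolt.
- **Red (368,265) and brown (403,310):** look-alikes, leave alone.

The target is (397,216), at world (0.474, -0.282) with its axis at 35.6°. The slot is at (0.569, 0.211), with its long axis at 110.6°. I'll move above the target now.

Call:
move_arm(commands=[{"claw":0,"travel":[-2.4,-3.1,0],"turn":0},{"claw":0,"travel":[-2.4,-3.1,0],"turn":0},{"claw":0,"travel":[-2.4,-3.1,0],"turn":0},{"claw":0,"travel":[-2.4,-3.1,0],"turn":0},{"claw":0,"travel":[-2.4,-3.1,0],"turn":0}], squeeze=60)

```text
time: 0.52
ee_pos: [0.2242, 0.3451, 0.4042]
tcp_rot: [-180.0, -0.0, 164.1]
wrist_force: [1.4, 1.0, 0.1]
opening: 0.0426
```

Call:
move_arm(commands=[{"claw":0,"travel":[-2.4,-3.1,0],"turn":0},{"claw":0,"travel":[-2.4,-3.1,0],"turn":0},{"claw":0,"travel":[-2.4,-3.1,0],"turn":0},{"claw":0,"travel":[-2.4,-3.1,0],"turn":0},{"claw":0,"travel":[-2.4,-3.1,0],"turn":0}])

```text
time: 0.93
ee_pos: [0.2967, 0.1629, 0.4046]
tcp_rot: [180.0, 0.0, 164.1]
wrist_force: [0.7, -0.0, -0.6]
opening: 0.0422
```

Call:
move_arm(commands=[{"claw":0,"travel":[-2.4,-3.1,0],"turn":0},{"claw":0,"travel":[-2.4,-3.1,0],"turn":0},{"claw":0,"travel":[-2.4,-3.1,0],"turn":0},{"claw":0,"travel":[-2.4,-3.1,0],"turn":0},{"claw":0,"travel":[-2.4,-3.1,0],"turn":0}])

```text
time: 1.35
ee_pos: [0.3695, -0.0195, 0.4047]
tcp_rot: [180.0, 0.0, 164.0]
wrist_force: [1.5, 1.1, -0.1]
opening: 0.0428
```

Call:
move_arm(commands=[{"claw":0,"travel":[-2.4,-3.1,0],"turn":0},{"claw":0,"travel":[-2.4,-3.1,0],"turn":0},{"claw":0,"travel":[-2.4,-3.1,0],"turn":0},{"claw":0,"travel":[-2.4,-3.1,0],"turn":0},{"claw":0,"travel":[-2.4,-3.1,0],"turn":0}])

```text
time: 1.77
ee_pos: [0.4423, -0.2016, 0.4044]
tcp_rot: [180.0, -0.0, 164.0]
wrist_force: [0.5, 1.1, 0.5]
opening: 0.0426
```

Call:
move_arm(commands=[{"claw":0,"travel":[0,0,0],"turn":7.1},{"claw":0,"travel":[0,0,0],"turn":7.1},{"claw":0,"travel":[0,0,0],"turn":7.1},{"claw":0,"travel":[0,0,0],"turn":0},{"claw":0,"travel":[0,0,0],"turn":0}])

```text
time: 2.18
ee_pos: [0.4422, -0.1994, 0.4044]
tcp_rot: [-180.0, -0.0, 142.9]
wrist_force: [-0.8, 0.9, 0.1]
opening: 0.043
```

Call:
move_arm(commands=[{"claw":0,"travel":[0,0,0],"turn":-7.1},{"claw":0,"travel":[0,0,0],"turn":-7.1},{"claw":0,"travel":[0,0,0],"turn":-7.1},{"claw":0,"travel":[0,0,0],"turn":-7.1},{"claw":0,"travel":[0,0,0],"turn":-7.1}])

```text
time: 2.6
ee_pos: [0.4421, -0.1991, 0.4047]
tcp_rot: [-180.0, 0.0, 178.9]
wrist_force: [0.0, 1.0, 0.3]
opening: 0.0427
```

Call:
move_arm(commands=[{"claw":0,"travel":[0,0,0],"turn":-7.1},{"claw":0,"travel":[0,0,0],"turn":-7.1},{"claw":0,"travel":[0,0,0],"turn":-7.1},{"claw":0,"travel":[0,0,0],"turn":-7.1},{"claw":0,"travel":[0,0,0],"turn":-7.1}])

```text
time: 3.02
ee_pos: [0.4421, -0.1991, 0.4047]
tcp_rot: [-180.0, 0.0, -145.6]
wrist_force: [0.2, -0.3, -0.2]
opening: 0.0426
```

Call:
move_arm(commands=[{"claw":0,"travel":[0,0,0],"turn":-1.7},{"claw":0,"travel":[0,0,0],"turn":0}])

```text
time: 3.18
ee_pos: [0.4422, -0.1991, 0.4047]
tcp_rot: [-180.0, 0.0, -144.2]
wrist_force: [-0.1, -0.4, 0.9]
opening: 0.0426
```

```bash
cat > go.py <<'E'
from h import *
import sys
def delta(x,y,zg,yaw):
    o=status.get_obs(); p=o["ee_pos"]; y0=o["tcp_rot"][2]
    R=Ro.from_euler("xyz",o["tcp_rot"],degrees=True).as_matrix()
    d=np.array([x,y,zg+bot.grip_depth])-p
    dy=(yaw-y0+90)%180-90
    print("t",o["time"],"pos",p.round(4),"yaw",round(y0,2),"q6",o["q"][5].round(1),"F",o["wrist_force"].round(1),"open",round(o["opening"],4))
    print("tool travel cm",(R.T@d*100).round(2),"turn",round(-dy,2))
delta(*map(float,sys.argv[1:5]))
E
python3 go.py 0.4744 -0.2816 0.066 35.6
```

```text
t 3.1833 pos [ 0.4422 -0.1991  0.4047] yaw -144.23 q6 -60.0 F [-0.1 -0.4  0.9] open 0.0426
tool travel cm [ 2.21 -8.58 18.4 ] turn 0.17
```

Call:
move_arm(commands=[{"claw":0,"travel":[0.7,-2.9,2.0],"turn":0},{"claw":0,"travel":[0.7,-2.9,2.0],"turn":0},{"claw":0,"travel":[0.8,-2.8,2.0],"turn":0.2},{"claw":0,"travel":[0,0,2.4],"turn":0},{"claw":0,"travel":[0,0,0],"turn":0}])

```text
time: 3.6
ee_pos: [0.4736, -0.2828, 0.3154]
tcp_rot: [179.6, -0.2, -144.8]
wrist_force: [-1.0, 1.2, -0.8]
opening: 0.043
```

```bash
python3 go.py 0.4744 -0.2816 0.066 35.6; python3 - <<'E'
from h import *
t=viewer.camera("top");s=viewer.camera("scene")
o=np.hstack([cv2.resize(t[150:290,320:460],(400,400)),cv2.resize(s[120:260,90:230],(400,400))]);cv2.imwrite("pics/pre.png",o)
E
```

```text
t 3.6 pos [ 0.4736 -0.2828  0.3154] yaw -144.78 q6 -66.1 F [-1.   1.2 -0.8] open 0.043
tool travel cm [-0.16 -0.01  9.47] turn -0.38
```

View pics/pre.png

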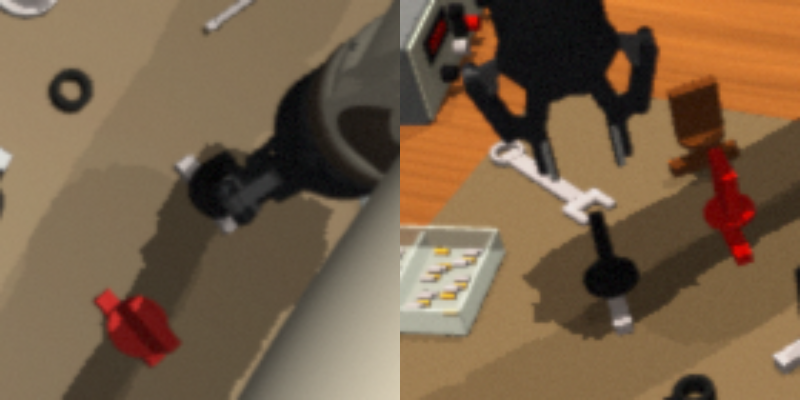

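The gripper is above the black 64 mm bolt, the jaws straddle the grip, and red is well clear. Descending.

Call:
move_arm(commands=[{"claw":0,"travel":[0,0,2.5],"turn":-0.2},{"claw":0,"travel":[0,0,2.5],"turn":0},{"claw":0,"travel":[0,0,2.5],"turn":0},{"claw":0,"travel":[0,0,1.9],"turn":0},{"claw":0,"travel":[0,0,0],"turn":0}])

```text
time: 4.12
ee_pos: [0.4736, -0.2811, 0.2251]
tcp_rot: [179.8, -0.1, -144.5]
wrist_force: [-0.3, 0.1, -0.3]
opening: 0.0427
```

```bash
python3 go.py 0.4744 -0.2816 0.066 35.6
```

```text
t 4.1167 pos [ 0.4736 -0.2811  0.2251] yaw -144.49 q6 -66.2 F [-0.3  0.1 -0.3] open 0.0427
tool travel cm [-0.04 -0.09  0.44] turn -0.09
```

Call:
move_arm(commands=[{"claw":0,"travel":[0,0,0.1],"turn":0},{"claw":0,"travel":[0,0,0],"turn":0}])

```text
time: 4.28
ee_pos: [0.4747, -0.2821, 0.2283]
tcp_rot: [-179.8, 0.1, -144.5]
wrist_force: [-0.0, -0.7, -0.4]
opening: 0.0429
```

```bash
python3 go.py 0.4744 -0.2816 0.066 35.6
```

```text
t 4.2833 pos [ 0.4747 -0.2821  0.2283] yaw -144.53 q6 -66.2 F [-0.  -0.7 -0.4] open 0.0429
tool travel cm [-0.01  0.06  0.76] turn -0.13
```

Call:
move_arm(commands=[{"claw":-1,"travel":[0,0,0],"turn":0},{"claw":-1,"travel":[0,0,0],"turn":0},{"claw":-1,"travel":[0,0,0],"turn":0},{"claw":-1,"travel":[0,0,0],"turn":0},{"claw":-1,"travel":[0,0,0],"turn":0}])

```text
time: 4.7
ee_pos: [0.4745, -0.2825, 0.2273]
tcp_rot: [-179.9, 0.1, -144.6]
wrist_force: [-0.0, 0.1, 6.4]
opening: 0.0112
```

```bash
python3 go.py 0.4744 -0.2816 0.066 35.6
```

```text
t 4.7 pos [ 0.4745 -0.2825  0.2273] yaw -144.57 q6 -66.2 F [-0.   0.1  6.4] open 0.0112
tool travel cm [-0.04  0.08  0.66] turn -0.17
```

Call:
move_arm(commands=[{"claw":-1,"travel":[0,0,-1],"turn":0},{"claw":-1,"travel":[0,0,-2.5],"turn":0},{"claw":-1,"travel":[0,0,-4],"turn":0},{"claw":-1,"travel":[0,0,-4],"turn":0},{"claw":-1,"travel":[0,0,-3],"turn":0}])

```text
time: 5.12
ee_pos: [0.4737, -0.282, 0.3745]
tcp_rot: [-179.9, 0.0, -144.6]
wrist_force: [0.7, -0.8, -1.3]
opening: 0.0113
```

Call:
move_arm(commands=[{"claw":-1,"travel":[0,0,-0.5],"turn":-7.1},{"claw":-1,"travel":[0,0,0],"turn":-7.1},{"claw":-1,"travel":[0,0,0],"turn":-7.1},{"claw":-1,"travel":[0,0,0],"turn":-7.1},{"claw":-1,"travel":[0,0,0],"turn":-7.1}])

```text
time: 5.53
ee_pos: [0.474, -0.2822, 0.3763]
tcp_rot: [180.0, 0.0, -108.7]
wrist_force: [-0.4, 0.4, -1.8]
opening: 0.0112
```

Call:
move_arm(commands=[{"claw":-1,"travel":[0,0,0],"turn":-7.1},{"claw":-1,"travel":[0,0,0],"turn":-7.1},{"claw":-1,"travel":[0,0,0],"turn":-7.1},{"claw":-1,"travel":[0,0,0],"turn":-7.1},{"claw":-1,"travel":[0,0,0],"turn":-7.1}])

```text
time: 5.95
ee_pos: [0.4739, -0.2822, 0.3762]
tcp_rot: [180.0, 0.0, -73.2]
wrist_force: [-0.2, -0.2, -1.7]
opening: 0.0114
```

Call:
move_arm(commands=[{"claw":-1,"travel":[0,0,0],"turn":-4},{"claw":-1,"travel":[0,0,0],"turn":0}])

```text
time: 6.12
ee_pos: [0.474, -0.2822, 0.3761]
tcp_rot: [180.0, 0.0, -69.4]
wrist_force: [0.3, 0.1, -1.4]
opening: 0.0113
```

```bash
python3 go.py 0.5693 0.2113 0.2153 110.6;  python3 - <<'E'
from h import *
t=viewer.camera("top");s=viewer.camera("scene")
o=np.hstack([cv2.resize(t[100:300,300:500],(400,400)),cv2.resize(s[80:280,90:290],(400,400))]);cv2.imwrite("pics/lift.png",o)
E
```

```text
t 6.1167 pos [ 0.474  -0.2822  0.3761] yaw -69.39 q6 -141.4 F [ 0.3  0.1 -1.4] open 0.0113
tool travel cm [-42.83 -26.29   0.62] turn 0.01
```

View pics/lift.png

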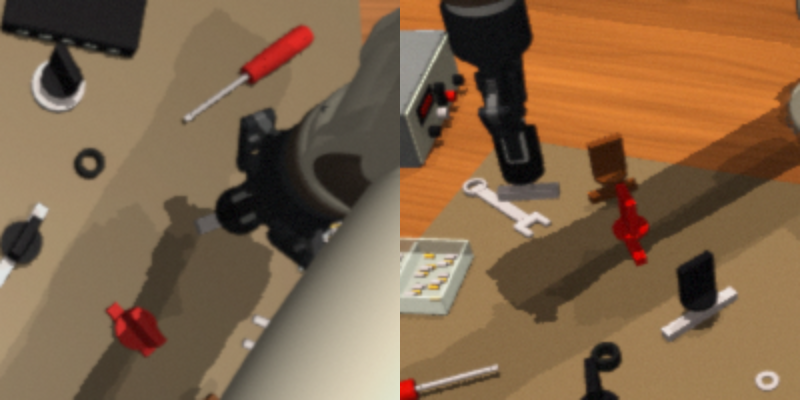

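The bolt is held upright. Carrying it to the slot.

Call:
move_arm(commands=[{"claw":-1,"travel":[-2,-1.2,0],"turn":0},{"claw":-1,"travel":[-3.2,-2,0],"turn":0},{"claw":-1,"travel":[-3.2,-2,0],"turn":0},{"claw":-1,"travel":[-3.2,-2,0],"turn":0},{"claw":-1,"travel":[-3.2,-2,0],"turn":0}])

```text
time: 6.63
ee_pos: [0.5085, -0.1099, 0.376]
tcp_rot: [-180.0, -0.0, -69.8]
wrist_force: [0.2, -0.5, -1.5]
opening: 0.0113
```

Call:
move_arm(commands=[{"claw":-1,"travel":[-3.2,-2,0],"turn":0},{"claw":-1,"travel":[-3.2,-2,0],"turn":0},{"claw":-1,"travel":[-3.2,-2,0],"turn":0},{"claw":-1,"travel":[-3.2,-2,0],"turn":0},{"claw":-1,"travel":[-3.2,-2,0],"turn":0}])

```text
time: 7.05
ee_pos: [0.5464, 0.0753, 0.376]
tcp_rot: [-180.0, -0.0, -69.7]
wrist_force: [-0.3, 0.7, -2.0]
opening: 0.0112
```

Call:
move_arm(commands=[{"claw":-1,"travel":[-3.2,-2,0],"turn":0},{"claw":-1,"travel":[-3.2,-2,0],"turn":0},{"claw":-1,"travel":[-3.2,-2,0],"turn":0},{"claw":-1,"travel":[-1.6,-0.8,0],"turn":0},{"claw":-1,"travel":[0,0,0],"turn":0}])

```text
time: 7.47
ee_pos: [0.5712, 0.2058, 0.3749]
tcp_rot: [180.0, 0.0, -69.5]
wrist_force: [0.8, 0.2, -2.0]
opening: 0.0111
```

```bash
python3 go.py 0.5693 0.2113 0.2153 110.6
```

```text
t 7.4667 pos [0.5712 0.2058 0.3749] yaw -69.51 q6 -90.7 F [ 0.8  0.2 -2. ] open 0.0111
tool travel cm [-0.58 -0.01  0.49] turn -0.11
```

Call:
move_arm(commands=[{"claw":-1,"travel":[-0.6,0,1.0],"turn":-0.1},{"claw":-1,"travel":[0,0,2],"turn":0},{"claw":-1,"travel":[0,0,0.8],"turn":0},{"claw":-1,"travel":[0,0,0],"turn":0},{"claw":-1,"travel":[0,0,0],"turn":0}])

```text
time: 7.88
ee_pos: [0.5689, 0.207, 0.3374]
tcp_rot: [179.9, -0.0, -69.6]
wrist_force: [0.5, -0.5, -1.6]
opening: 0.0111
```

```bash
python3 go.py 0.5693 0.2113 0.1726 110.6;  python3 - <<'E'
from h import *
t=viewer.camera("top");s=viewer.camera("scene")
cv2.imwrite("pics/t3.png",t);cv2.imwrite("pics/s3.png",s)
o=np.hstack([cv2.resize(t[90:230,80:220],(400,400)),cv2.resize(s[190:330,300:440],(400,400))]);cv2.imwrite("pics/over.png",o)
E
```

```text
t 7.8833 pos [0.5689 0.207  0.3374] yaw -69.56 q6 -90.4 F [ 0.5 -0.5 -1.6] open 0.0111
tool travel cm [-0.39 -0.19  1.01] turn -0.16
```

View pics/over.png

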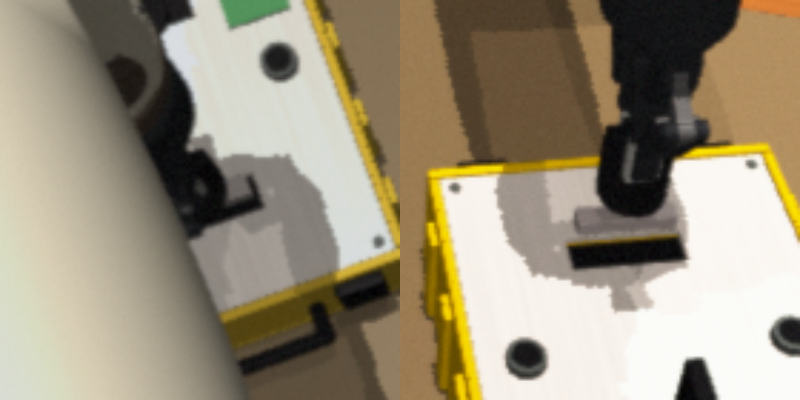

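Call:
move_arm(commands=[{"claw":-1,"travel":[-0.4,-0.2,0],"turn":-0.2},{"claw":-1,"travel":[0,0,0],"turn":0},{"claw":-1,"travel":[0,0,0],"turn":0}])

```text
time: 8.23
ee_pos: [0.5697, 0.2124, 0.3382]
tcp_rot: [-180.0, 0.0, -69.3]
wrist_force: [-0.5, 0.8, -1.9]
opening: 0.0114
```

```bash
python3 go.py 0.5693 0.2113 0.1726 110.6;  python3 - <<'E'
from h import *
s=viewer.camera("scene");t=viewer.camera("top")
o=status.get_obs();p=o["ee_pos"];R=Ro.from_euler("xyz",o["tcp_rot"],degrees=True).as_matrix()
print(p)
def ov(name,im,x0,y0,w):
    k=560//w*1.0; f=400/w
    c=cv2.resize(im[y0:y0+w,x0:x0+w],(400,400),interpolation=cv2.INTER_CUBIC)
    for z in(.2153,.2273):
        for i in(-1,1):
            for j in(-1,1):
                u=(proj(name,p+R@[i*.032,j*.007,z])-[x0,y0]+.5)*f; cv2.circle(c,tuple(int(v) for v in u),2,(0,255,0),-1)
    a=np.radians(20.6);ux=np.array([np.cos(a),np.sin(a),0]);uy=np.array([-ux[1],ux[0],0])
    for i in(-1,1):
        for j in(-1,1):
            u=(proj(name,np.array([.5693,.2113,.09])+ux*i*.013+uy*j*.038)-[x0,y0]+.5)*f; cv2.circle(c,tuple(int(v) for v in u),2,(0,0,255),-1)
    return c
cv2.imwrite("pics/ov3.png",np.hstack([ov("top",t,120,130,70),ov("scene",s,340,235,70)]))
E
```

```text
t 8.2333 pos [0.5697 0.2124 0.3382] yaw -69.27 q6 -90.3 F [-0.5  0.8 -1.9] open 0.0114
tool travel cm [0.09 0.07 1.09] turn 0.13
[0.56961615 0.21224259 0.33794372]
```

View pics/ov3.png

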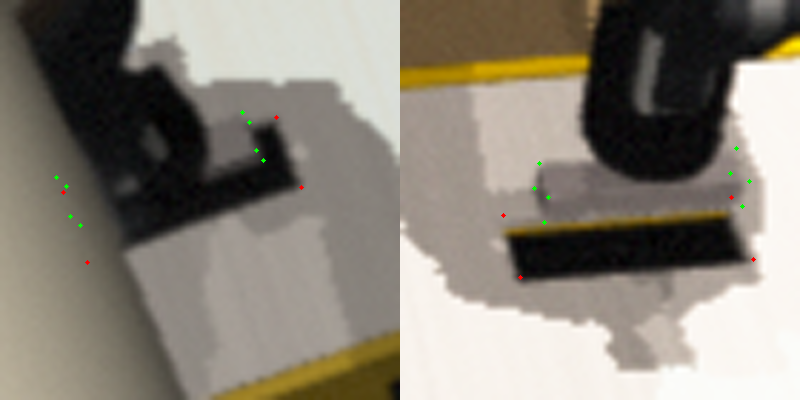

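Bar and slot match the projections in both views, with about 6 mm clearance all round. Inserting.

Call:
move_arm(commands=[{"claw":-1,"travel":[0,0,1.0],"turn":0},{"claw":-1,"travel":[0,0,1.0],"turn":0},{"claw":-1,"travel":[0,0,1.0],"turn":0},{"claw":-1,"travel":[0,0,0],"turn":0},{"claw":-1,"travel":[0,0,0],"turn":0}])

```text
time: 8.75
ee_pos: [0.5693, 0.212, 0.3063]
tcp_rot: [179.9, -0.0, -69.3]
wrist_force: [0.0, 0.4, -1.1]
opening: 0.0116
```

Call:
move_arm(commands=[{"claw":-1,"travel":[0,0,0.8],"turn":0},{"claw":-1,"travel":[0,0,0.8],"turn":0},{"claw":-1,"travel":[0,0,0.3],"turn":0},{"claw":-1,"travel":[0,0,0],"turn":0},{"claw":-1,"travel":[0,0,0],"turn":0}])

```text
time: 9.17
ee_pos: [0.5695, 0.2121, 0.2884]
tcp_rot: [180.0, 0.0, -69.3]
wrist_force: [0.5, -0.4, -2.0]
opening: 0.0112
```

```bash
python3 go.py 0.5693 0.2113 0.1306 110.6
```

```text
t 9.1667 pos [0.5695 0.2121 0.2884] yaw -69.27 q6 -90.3 F [ 0.5 -0.4 -2. ] open 0.0112
tool travel cm [0.07 0.05 0.31] turn 0.13
```

Call:
move_arm(commands=[{"claw":-1,"travel":[0.1,0,0.2],"turn":0},{"claw":-1,"travel":[0,0,0],"turn":0},{"claw":-1,"travel":[0,0,0],"turn":0}])

```text
time: 9.42
ee_pos: [0.57, 0.2112, 0.2868]
tcp_rot: [-180.0, 0.0, -69.3]
wrist_force: [0.7, 0.2, -1.6]
opening: 0.0111
```

Call:
move_arm(commands=[{"claw":-1,"travel":[0,0,0],"turn":6},{"claw":-1,"travel":[0,0,0],"turn":6},{"claw":-1,"travel":[0,0,0],"turn":6},{"claw":-1,"travel":[0,0,0],"turn":6},{"claw":-1,"travel":[0,0,0],"turn":6}])

```text
time: 9.83
ee_pos: [0.57, 0.2113, 0.2869]
tcp_rot: [-180.0, 0.0, -99.6]
wrist_force: [-0.3, -0.9, -1.1]
opening: 0.0111
```

Call:
move_arm(commands=[{"claw":-1,"travel":[0,0,0],"turn":6},{"claw":-1,"travel":[0,0,0],"turn":6},{"claw":-1,"travel":[0,0,0],"turn":6},{"claw":-1,"travel":[0,0,0],"turn":6},{"claw":-1,"travel":[0,0,0],"turn":6}])

```text
time: 10.25
ee_pos: [0.57, 0.2112, 0.2869]
tcp_rot: [-180.0, 0.0, -129.6]
wrist_force: [0.4, 0.7, -2.0]
opening: 0.011
```

Call:
move_arm(commands=[{"claw":-1,"travel":[0,0,0],"turn":6},{"claw":-1,"travel":[0,0,0],"turn":6},{"claw":-1,"travel":[0,0,0],"turn":6},{"claw":-1,"travel":[0,0,0],"turn":6},{"claw":-1,"travel":[0,0,0],"turn":6}])

```text
time: 10.67
ee_pos: [0.57, 0.2112, 0.2869]
tcp_rot: [180.0, 0.0, -159.6]
wrist_force: [0.1, -0.1, -1.8]
opening: 0.0112
```

```bash
python3 go.py 0.5693 0.2113 0.1306 20.6
```

```text
t 10.6667 pos [0.57   0.2112 0.2869] yaw -159.57 q6 -0.1 F [ 0.1 -0.1 -1.8] open 0.0112
tool travel cm [0.06 0.03 0.16] turn -0.17
```

Turned freely. Now I'll lower it until the collar rests on the panel.

Call:
move_arm(commands=[{"claw":-1,"travel":[0,0,0.1],"turn":0},{"claw":-1,"travel":[0,0,0],"turn":0},{"claw":-1,"travel":[0,0,0.1],"turn":0},{"claw":-1,"travel":[0,0,0],"turn":0},{"claw":-1,"travel":[0,0,0],"turn":0}])

```text
time: 11.08
ee_pos: [0.5699, 0.2112, 0.2854]
tcp_rot: [-180.0, 0.0, -159.2]
wrist_force: [-1.8, -1.4, 4.0]
opening: 0.0109
```

```bash
python3 go.py 0.5693 0.2113 0.1306 20.6
```

```text
t 11.0833 pos [0.5699 0.2112 0.2854] yaw -159.16 q6 -0.5 F [-1.8 -1.4  4. ] open 0.0109
tool travel cm [0.05 0.03 0.01] turn 0.24
```

Contact of about 5 N came at exactly the predicted height. Releasing and retreating.

Call:
move_arm(commands=[{"claw":-0.3,"travel":[0,0,0],"turn":0},{"claw":0,"travel":[0,0,0],"turn":0},{"claw":0,"travel":[0,0,0],"turn":0},{"claw":0,"travel":[0,0,0],"turn":0},{"claw":0,"travel":[0,0,0],"turn":0}])

```text
time: 11.5
ee_pos: [0.57, 0.2113, 0.2846]
tcp_rot: [180.0, -0.0, -159.3]
wrist_force: [-0.1, -0.0, 0.7]
opening: 0.0425
```

Call:
move_arm(commands=[{"claw":0,"travel":[0,0,-1],"turn":0},{"claw":0,"travel":[0,0,-2],"turn":0},{"claw":0,"travel":[0,0,-3],"turn":0},{"claw":0,"travel":[0,0,-3],"turn":0},{"claw":0,"travel":[0,0,-3],"turn":0}])

```text
time: 11.92
ee_pos: [0.5696, 0.2111, 0.4068]
tcp_rot: [-180.0, 0.0, -159.3]
wrist_force: [0.6, 0.2, 0.4]
opening: 0.0427
```

Call:
move_arm(commands=[{"claw":0,"travel":[3,3,0],"turn":0},{"claw":0,"travel":[3,3,0],"turn":0},{"claw":0,"travel":[3,3,0],"turn":0},{"claw":0,"travel":[3,3,0],"turn":0},{"claw":0,"travel":[3,3,0],"turn":0}])

```text
time: 12.33
ee_pos: [0.3782, 0.297, 0.4055]
tcp_rot: [180.0, 0.0, -159.3]
wrist_force: [-0.2, 1.2, 0.2]
opening: 0.0428
```

```bash
python3 go.py 0.5693 0.2113 0.1306 20.6; python3 - <<'E'
from h import *
t=viewer.camera("top");s=viewer.camera("scene")
cv2.imwrite("pics/t9.png",t);cv2.imwrite("pics/s9.png",s)
o=np.hstack([cv2.resize(t[50:230,60:240],(400,400),interpolation=cv2.INTER_CUBIC),cv2.resize(s[230:400,300:470],(400,400),interpolation=cv2.INTER_CUBIC)]);cv2.imwrite("pics/fin.png",o)
E
```

```text
t 12.3333 pos [0.3782 0.297  0.4055] yaw -159.31 q6 17.5 F [-0.2  1.2  0.2] open 0.0428
tool travel cm [-14.84 -14.78  12.03] turn 0.09
```

View pics/fin.png

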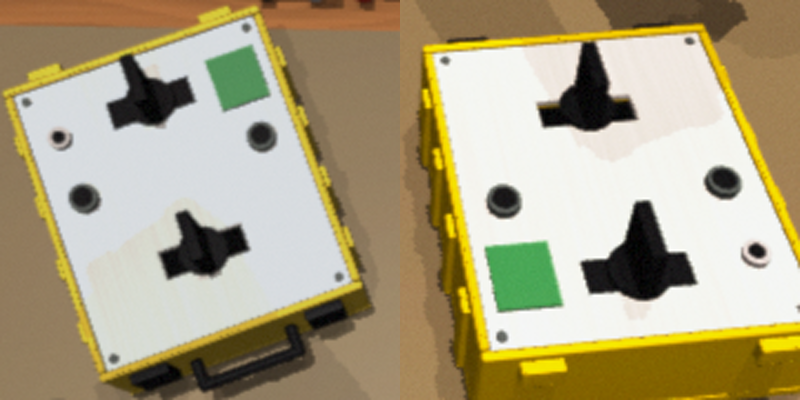

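View pics/s9.png

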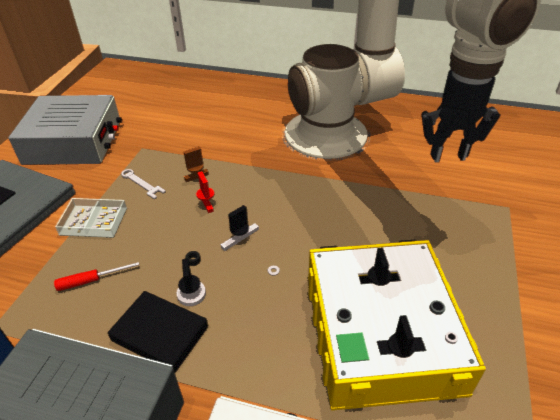

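The new fastener (scene about (380,268)) looks like the fitted one: upright, grip crosswise. The bystanders and look-alikes have not moved. I'll do one numeric check, then hand in.

```bash
python3 - <<'E'
from h import *
a=np.radians(20.6);ux=np.array([np.cos(a),np.sin(a),0]);uy=np.array([-ux[1],ux[0],0]);c=np.array([.5697,.2112,0])
out=[]
for name,f,x0,y0,w in(("top","t9",125,135,60),("scene","s9",350,235,60)):
    im=cv2.imread(f"pics/{f}.png");k=400/w
    im=cv2.resize(im[y0:y0+w,x0:x0+w],(400,400),interpolation=cv2.INTER_CUBIC)
    P=[c+ux*i*.022+uy*j*.006+[0,0,.146] for i in(-1,1) for j in(-1,1)]+[c+.022*(ux*np.cos(t)+uy*np.sin(t))+[0,0,.096] for t in np.linspace(0,6.28,13)]
    for p in P: cv2.circle(im,tuple(int(v) for v in (proj(name,p)-[x0,y0]+.5)*k),2,(0,255,0),-1)
    out.append(im)
cv2.imwrite("pics/chk.png",np.hstack(out))
d=[cv2.absdiff(cv2.imread(f"pics/{n}0.png"),cv2.imread(f"pics/{n[0]}9.png")).max(2) for n in("scene",)]
print("scene change at long",(d[0][200:252,218:262]>40).sum()," round",(d[0][248:305,172:208]>40).sum())
E
```

```text
scene change at long 0  round 0
```

View pics/chk.png

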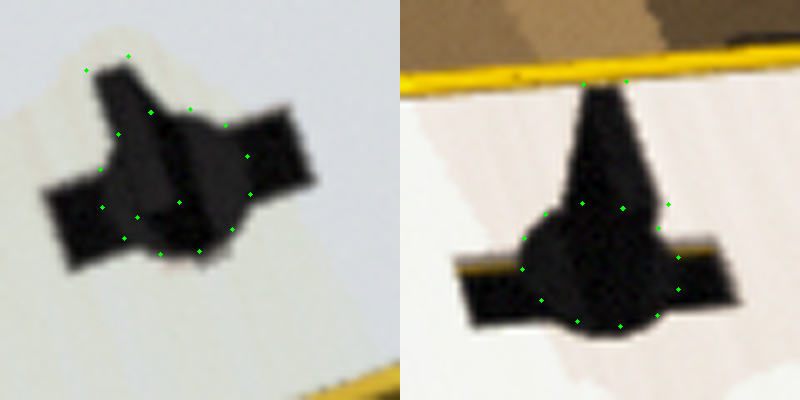

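Collar and grip lie within about 1 px (2 mm) of the seated, crosswise prediction in both views.

```bash
python3 -c "
from workcell import bot
print(bot.job_done())"
```

```text
the job is handed in; nothing more can be done
None
```

The fastener is in the empty slot, turned a quarter turn and released, and the job is handed in at about 12.5 s of the 45 s. No verdict is reported.

- **Choice:** I used the black fastener whose T-head measured 65 mm. The others were the 102 mm bar (long_bolt), the round disc head, and the red and brown look-alikes.
- **Fitting:** It went lengthwise down the slot with no sign of contact. It turned 90° freely, and the collar touched the panel within 0.1 mm of the predicted height.
- **Final pictures:** In both views the collar and grip lie within about 1 px (2 mm) of the seated, crosswise position, and it looks like the fitted fastener. No pixels changed in the scene view around the two other loose fasteners.
- **Disagreements:** Before lowering, the arm stopped up to 4 mm off the commanded position, which I corrected. The fingers gripped about 10 mm above the grip's centre, which did no harm. No check failed.

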